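# Walk a stuck locating plate off its dowel pins with a mallet

## Task

The wide steel plate has seized on the two dowel pins of the fixture. Take the small mallet and, with its head, knock the plate straight back off both pins by gentle, light taps on its two projecting ends in turn, going by feel, so that it never gets badly skewed and wedges; touch the plate and fixture with nothing but the mallet and keep every tap below 13 N. When the plate is clear of both pins, stand the mallet upright on the worktop again, and leave the other things as they are.

Things in the scene. Friction and masses are not known exactly. Their poses are not given: they have to be found in the camera images.
- mallet_mid (a point): Small mallet standing upright on its round head, 94 mm tall. This point: on its axis, 47 mm above its underside, z up along the handle. Square wooden handle 22 x 22 mm, sides along x and y, from 44 to 94 mm height: grip it firmly across two flats, fingertips just above the head, so that it does not tilt.
- mallet: The same mallet, about 0.25 kg; origin at the centre of its underside. Head: steel foot 33 mm diameter up to 20 mm height, then a round black plastic striking band 37 mm diameter from 20 to 44 mm height. Strike sideways with the band, any side of it.
- fixture: Fixed dark fixture, 62 mm wide (y). Origin on the worktop under the middle; +x, away from the robot, is the way the plate comes off; +y left. Base slab 14 mm high from x = -30 to +52 mm; on it a block, x = -28 to -10 mm, up to 46 mm height, which carries the pins. Two screw heads on the slab at x = 42 mm, y = +-20 mm, 18 mm high.
- seat (a point): Middle of the fixture block's far face (fixture x = -10 mm, y = 0, z = 30 mm), axes as the fixture's. Here the plate's near face lies when fully home. Two 10 mm dowel pins stand 8 mm out of this face along +x at y = +-22 mm, 30 mm above the worktop.
- ear_left (a point): Strike point on the near face of the plate's left end (56 mm left of its middle, 34 mm above the worktop), x away from the robot. Bright steel plate, 14 mm thick, 150 mm wide, 16 to 50 mm above the worktop (rib on its middle to 59 mm). Each end projects 44 mm past the block, free below, so the mallet head can go beside the block and push its near face.
- ear_right (a point): The same, right end. Each end sticks with about 8 N and stays where it is left. A struck end moves about the other end; the more it gets ahead of its free lean, the harder the plate wedges: 1.5 to 3 N more per mm (the lagging end: as much less). Above 13 N, or with over 0.08 rad skew, the pins are damaged.
- bore_left (a point): Mouth of the plate's left pin bore, on its near face (22 mm left of its middle, 30 mm above the worktop). It is off its pin when more than 8 mm along +x from the seat. At the start the plate is 0 to 5 mm off the seat at each end; it meets a hard stop some 22 mm from the seat.
- bore_right (a point): The same, right pin bore (22 mm right of the plate's middle). Both bores are worn unevenly: the lean at which the plate runs free is not square, is hidden, differs each time and shifts by up to 4 mm (one end against the other) on the way off. So squaring the plate by its measured pose wedges it: go by the felt force at each end.
- ground_block: Bystander: plain ground steel block, 37x40x44 mm, origin under its centre; leave alone.
- ring: Bystander: flat steel setting ring, 45 mm diameter, 12 mm high; leave alone.
- collet: Bystander: steel collet, 28 mm diameter, 36 mm high; leave alone.
- driver: Bystander: small screwdriver lying flat, 136 mm long, 18 mm high; leave alone.
Mind the look-alikes: they are no part of the job. Leave any pink or red look-alike of the mallet alone.

How it is judged:
By the outcome, as a careful person would: the job done as asked, in the order asked, and still so for the second after the job is handed in, with the robot touching nothing.
It also fails if it takes over 70 s, if anything falls off the work surface, if the arm or the gripper's body presses on something with over 40 N, if the wrist force passes 120 N, or if a joint passes its speed limit or range.

## Robot

A 6-joint arm with a two-finger parallel gripper is mounted at the origin on a cart in front of the work surface, level with it; the furniture and walls round the work are solid. World frame = base frame: x ahead of the robot, y to its left, z up, the work surface at z = 0. Lengths are in m, angles in rad, forces in N, time in s.
With the tool pointing down it reaches from about 0.35 to 0.875 m from the base axis. Payload 4.2 kg.
Tool frame: the origin (TCP) lies at the very end of the fingers, on their centre line; the grasp point (between the pads) lies r.grasp_offset behind it (r.grasp_offset is the distance from the TCP to the grasp point, in m); z points along the fingers, y is the line along which they close (so a half turn about z gives the same grasp; the last joint's range is limited). The gripper opens to 87 mm and grips with 3 to 60 N. Pads are 19 mm wide; open, the fingers measure 117 mm over their backs; the gripper's body (75 mm by 190 mm) begins 51 mm behind the grasp point.
Start: joints at [-0.968, 0.385, 0.008, 0, -1.194, -0.259], TCP at [0.211, -0.588, 0.199] pointing down, gripper open.
Joint ranges: [-3.14, 3.14], [-1.21, 2.06], [-1.07, 1.41], [-3.16, 2.05], [-2.99, -0.16], [-3.1, 3.1]. Speed limits (rad/s): [2.79, 2.79, 3.14, 3.14, 3.14, 3.14].

## Interface

Orientations are given as a unit quaternion [x, y, z, w].
In Python, from rig import r, eyes, job gives the robot as it stands.
- The arm moves only by the tool apply_moves, never from a script. Its argument "motion" is a list of rows, each an object with "linear": the shift along the world's x, y, z scaled (see below), a list of three; "roll": the turn about the world's z scaled (see below). In form: [{"linear": [x, y, z], "roll": roll}, ...]. A call has 1 to 12 rows; each row shifts and turns the commanded pose from where the row before left it; what a row does not reach is not made up. The controller multiplies each number of a shift by 0.04 m and each number of a turn by 10 degrees. A row lasts 1/8 s, in which the tool goes at most 62.5 mm and 10.7 degrees, less where a joint would pass 70% of its speed; a pose out of reach is approached as far as the arm can. A call with a number of a shift or a turn outside -1 to 1 is refused whole. A call with a gripper value outside its range is refused whole. "grip" is the closure, from 0 (fully open) to 1 (shut), set as the call begins (left out, the last holds). The fingers move at their own pace and stop on an object; "force" is the grip in N (left out, the last holds). Time passes only in rows, so rows that do not move let the fingers close. It gives the time, the measured TCP pose, the force, the opening and the grip force at its end, in the units of the state.
- r.read_state(): the state, without advancing time (a new reading comes with each control period).
- eyes.snapshot(name): name is "scene" or "top"; returns a dict with "img" (400x640x3 uint8, blue, green, red), "fx", "fy", "cx", "cy" (pixels), "R" (3x3) and "t" (3): a world point X has camera coordinates R X + t. Camera axes: x right, y down, z forward; pixel columns grow to the right and rows downward; lengths in m; the calibration is good to about 2 mm. A picture is of the moment at which its call begins. There is no depth.
- job.sign_off(): hands the job in; it is judged then, once.
The state is a dict: "time": time; "joint_pos": joint angles; "joint_vel": joint speeds; "joint_torque": joint torques, N m; "tcp_pos": TCP position; "eef_rot": TCP orientation; "wrist_force": force on the tool from outside, world axes, zero at the start; "moment": the same for the moment, N m; "grip_width": opening from 0.0 (shut) to 1.0 (fully open); "gripper_force": force on a finger pad.
Only numpy, scipy, OpenCV 4.12 (cv2) and the standard library are available. Lean on these libraries where they do the work, as an engineer would, in place of code of your own. Each camera call takes 0.05 s, during which the arm holds its last target. There are 200 camera calls.

## Working session

There is one attempt and no reset: what is moved stays moved. The work goes in short steps, Python scripts to look and compute and a tool call to move; the robot and the scene stay as the last step left them, time stands still between calls to the robot, and variables do not carry over. Pictures are saved under pics/ and viewed, at most 10 in all, crops included, and the job is handed in when it is done.

Besides the shell and the picture viewer there is one more tool, called after "Request:" as name(argument=value, ...) on one line, values as JSON. apply_moves: Moves the arm, as the interface text tells. Shifts and turns lie within -1 to 1; 1 stands for 0.04 m of shift or 10 degrees of turn. Its arguments: {"type":"object","properties":{"motion":{"type":"array","items":{"type":"object","properties":{"linear":{"type":"array","items":{"type":"number","minimum":-1,"maximum":1}},"roll":{"type":"number","minimum":-1,"maximum":1}}}},"grip":{"type":"number"},"force":{"type":"number"}},"required":["motion"]}

```bash
ls; mkdir -p pics; python3 - <<'E'
from rig import r,eyes,job
import cv2,numpy as np
for n in("scene","top"):
    s=eyes.snapshot(n); cv2.imwrite(f"pics/{n}0.png",s["img"])
    print(n,s["fx"],s["fy"],s["cx"],s["cy"],np.round(s["R"],4).tolist(),np.round(s["t"],4).tolist())
print(r.read_state(),r.grasp_offset)
E
```

```text
pics
scene 455.09197271255425 455.09197271255425 321.96691666739054 200.03601630594702 [[0.472, -0.8816, 0.0079], [-0.471, -0.2597, -0.8431], [0.7453, 0.3942, -0.5378]] [-0.2528, 0.3122, 0.6739]
top 482.155336943946 482.155336943946 320.4739262224071 196.30635481216828 [[0.0278, -0.9995, 0.0115], [-0.9902, -0.0291, -0.1364], [0.1367, -0.0076, -0.9906]] [-0.0461, 0.5312, 1.2782]
{'time': 0.1, 'joint_pos': array([-9.68392427e-01,  3.85489869e-01,  6.75758128e-03, -4.14729121e-04,
       -1.19401849e+00, -2.58628816e-01]), 'joint_vel': array([ 0.00031446, -0.00183383,  0.00476687,  0.00206298,  0.00167934,
        0.00112831]), 'joint_torque': array([-4.07982534e-04, -3.91691530e+01,  1.87934732e+01,  4.23186913e+00,
        1.34723273e-02, -6.90913430e-05]), 'tcp_pos': array([ 0.21047638, -0.58786746,  0.19836397]), 'eef_rot': array([-1.70966937e-01,  9.85276263e-01,  9.68494282e-04, -2.32679058e-04]), 'wrist_force': array([ 0.54298144, -0.7639338 , -0.62668361]), 'moment': array([ 0.04404115,  0.04738147, -0.03259816]), 'gripper_force': 0.0, 'grip_width': 1.0014466873947885} 0.0187
```

View pics/scene0.png

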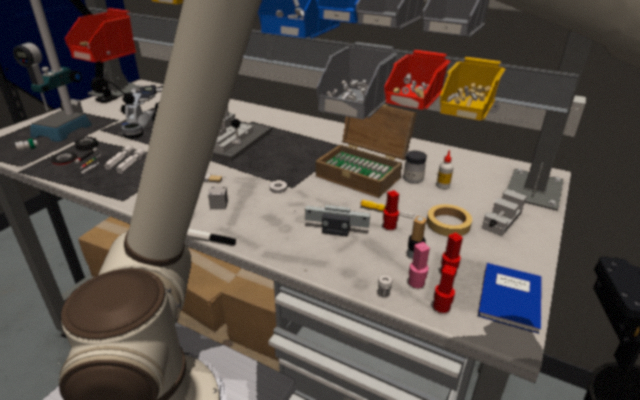

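View pics/top0.png

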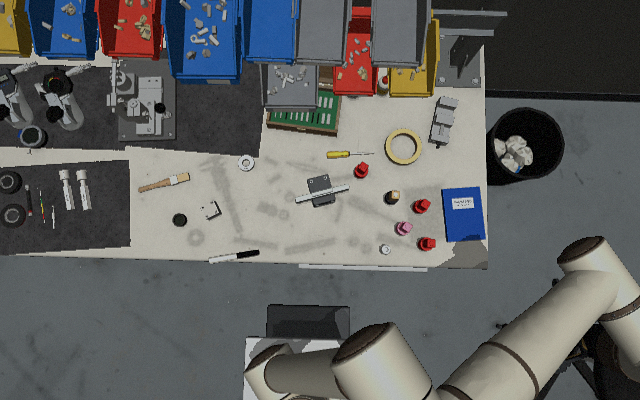

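The scene view shows several mallet-like things: black and tan at scene (416,232) / top (393,197); red at scene (391,210), (452,255), (444,290); pink at scene (419,265). Only the one with the wooden handle and black band fits the description. The plate and fixture are at scene (337,220) / top (320,190). I'll confirm this in an enlarged crop.

```bash
cat > h.py <<'E'
import cv2,numpy as np
def ray(s,u,v,z):
    d=s["R"].T@np.array([(u-s["cx"])/s["fx"],(v-s["cy"])/s["fy"],1.]);c=-s["R"].T@s["t"]
    return c+d*(z-c[2])/d[2]
def proj(s,X):
    p=s["R"]@np.asarray(X,float)+s["t"];return np.array([s["fx"]*p[0]/p[2]+s["cx"],s["fy"]*p[1]/p[2]+s["cy"]])
def crop(s,u0,v0,w,h,k): return cv2.resize(s["img"][v0:v0+h,u0:u0+w],None,fx=k,fy=k,interpolation=cv2.INTER_CUBIC)
E
python3 - <<'E'
from rig import eyes
from h import *
a=eyes.snapshot("top");b=eyes.snapshot("scene")
A=crop(a,285,155,130,70,6);B=crop(b,300,180,130,80,6)
cv2.imwrite("pics/ctop.png",A);cv2.imwrite("pics/cscene.png",B)
print(ray(a,320,188,.05),ray(a,393,194,.09),ray(b,416,221,.09))
# bright plate mask
im=a["img"][165:215,285:360].astype(int);h=cv2.cvtColor(im.astype(np.uint8),cv2.COLOR_BGR2HSV)
print(a["img"][188:200,320],)
E
```

```text
[ 0.55306062 -0.02891438  0.05      ] [ 0.53658734 -0.2204163   0.09      ] [ 0.53185005 -0.22033417  0.09      ]
[[ 76  78  74]
 [ 73  71  71]
 [103 104 102]
 [182 188 181]
 [193 195 190]
 [182 181 178]
 [108 113 107]
 [164 172 163]
 [ 37  42  36]
 [ 56  57  53]
 [ 77  73  71]
 [ 81  79  78]]
```

View pics/ctop.png

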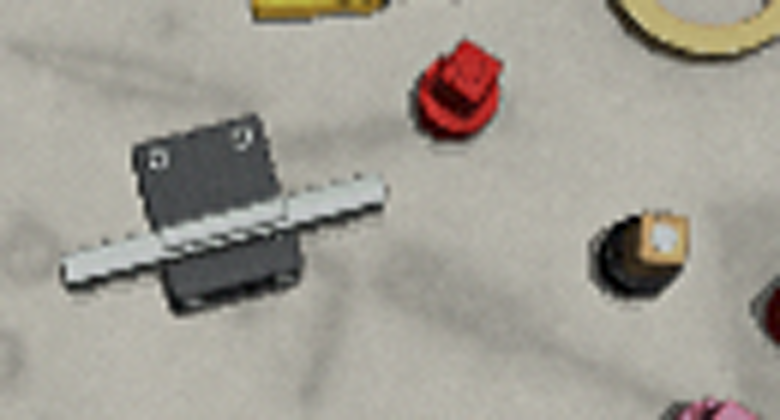

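View pics/cscene.png

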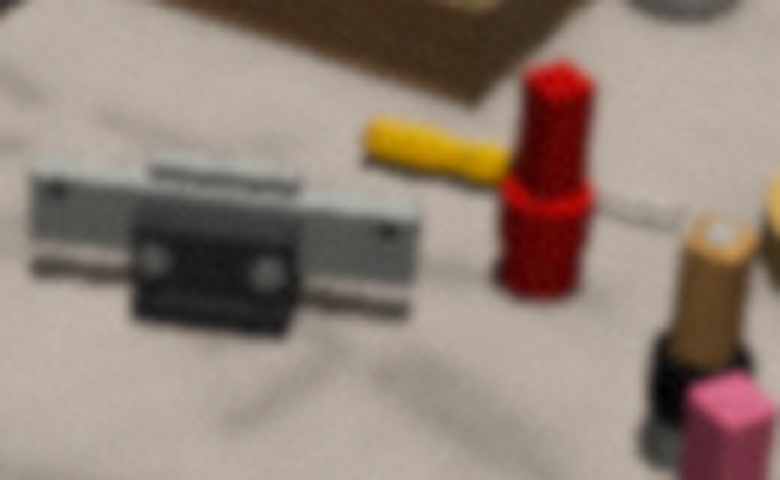

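The crops confirm it: the mallet has a wooden handle and black band, with its handle top at ctop crop (663,241), i.e. top (395,195). The fixture has a bright plate across it with its left end nearer the robot. The plate's far top edge runs (62,262)–(380,178) in the crop. The slab's far corners are at (135,147) and (258,115).

```bash
python3 - <<'E'
from rig import eyes
from h import *
a=eyes.snapshot("top");b=eyes.snapshot("scene")
T=lambda x,y,z:ray(a,(x+.5)/6-.5+285,(y+.5)/6-.5+155,z)
S=lambda x,y,z:ray(b,(x+.5)/6-.5+300,(y+.5)/6-.5+180,z)
P=lambda n,p:print(n,np.round(p,4))
ang=lambda l,r:np.degrees(np.arctan2(-(l-r)[0],(l-r)[1]))
pl,pr=T(62,262,.05),T(380,178,.05);P("plate far L/R",[pl,pr]);print(ang(pl,pr),np.linalg.norm(pl-pr))
sl,sr=T(135,147,.014),T(258,115,.014);P("slab far",[sl,sr]);print(ang(sl,sr),np.linalg.norm(sl-sr))
y=np.radians(ang(sl,sr));ex=np.array([np.cos(y),np.sin(y),0]);ey=np.array([-ex[1],ex[0],0])
o=(sl+sr)/2-.052*ex;P("fixture o",o)
for n,q in(("pl",pl),("pr",pr)):print(n,(q-o)@ex,(q-o)@ey)
# mallet handle top via wood mask in both views
for n,s,box in(("top",a,(380,182,405,212)),("scene",b,(405,210,430,252))):
    u0,v0,u1,v1=box;im=s["img"][v0:v1,u0:u1].astype(int)
    m=(im[...,2]-im[...,0]>40)|((im.min(2)>170)&False)
    if n=="top":
        m=m.astype(np.uint8);c=max(cv2.findContours(m,0,2)[0],key=cv2.contourArea)
        print("wood rect",cv2.minAreaRect(c),np.array(cv2.boundingRect(c)));(cx,cy),_,_=cv2.minAreaRect(c)
        P("handle top",ray(a,cx+u0,cy+v0,.094))
P("handle top crops",[T(664,239,.094),S(721,230,.094)])
for c in[(643,212),(690,214),(686,263),(640,264)]:P("corner",T(*c,.094))
P("head band",T(634,258,.044)) 
E
```

```text
plate far L/R [[ 0.5231  0.0379  0.05  ]
 [ 0.5656 -0.1043  0.05  ]]
16.631123838094542 0.14836599415891463
slab far [[ 0.5827  0.0076  0.014 ]
 [ 0.5995 -0.0492  0.014 ]]
16.500544815746256 0.05917449622951423
fixture o [ 0.5413 -0.0356  0.014 ]
pl 0.003455431640664537 0.0756186974528497
pr 0.003793562474395787 -0.0727469114000862
wood rect ((15.0, 12.5), (7.0, 8.0), 90.0) [11  9  9  8]
handle top [ 0.5348 -0.225   0.094 ]
handle top crops [[ 0.5351 -0.2257  0.094 ]
 [ 0.5405 -0.225   0.094 ]]
corner [ 0.5467 -0.2164  0.094 ]
corner [ 0.5464 -0.237   0.094 ]
corner [ 0.5248 -0.2353  0.094 ]
corner [ 0.5238 -0.2153  0.094 ]
head band [ 0.5333 -0.2204  0.044 ]
```

Request:
apply_moves(motion=[{"linear": [0.81,0.9,0],"roll": -0.25},{"linear": [0.81,0.9,0],"roll": -0.25},{"linear": [0.81,0.9,0],"roll": -0.25},{"linear": [0.81,0.9,0],"roll": -0.25},{"linear": [0.81,0.9,0],"roll": -0.25},{"linear": [0.81,0.9,0],"roll": -0.25},{"linear": [0.81,0.9,0],"roll": -0.25},{"linear": [0.81,0.9,0],"roll": -0.25},{"linear": [0.81,0.9,0]},{"linear": [0.81,0.9,0]},{"linear": [0,0,0]}], grip=0.4)

```text
invalid input
```

Request:
apply_moves(motion=[{"linear": [0.81,0.9,0],"roll": -0.25},{"linear": [0.81,0.9,0],"roll": -0.25},{"linear": [0.81,0.9,0],"roll": -0.25},{"linear": [0.81,0.9,0],"roll": -0.25},{"linear": [0.81,0.9,0],"roll": -0.25},{"linear": [0.81,0.9,0],"roll": -0.25},{"linear": [0.81,0.9,0],"roll": -0.25},{"linear": [0.81,0.9,0],"roll": -0.25},{"linear": [0.81,0.9,0],"roll": 0},{"linear": [0.81,0.9,0],"roll": 0},{"linear": [0,0,0],"roll": 0}], grip=0.4)

```text
time: 1.68
tcp_pos: [0.5365, -0.2262, 0.199]
eef_rot: [0.001, 1.0, 0.0, 0.0]
wrist_force: [0.2, -0.3, -0.1]
grip_width: 0.599
gripper_force: 0.0
```

Request:
apply_moves(motion=[{"linear": [0,0,-0.8],"roll": 0},{"linear": [0,0.03,-0.8],"roll": 0},{"linear": [0,0,-0.8],"roll": 0},{"linear": [0,0,-0.8],"roll": 0},{"linear": [0,0,-0.4],"roll": 0},{"linear": [0,0,-0.2],"roll": 0},{"linear": [0,0,0],"roll": 0}])

```text
time: 2.55
tcp_pos: [0.5349, -0.2275, 0.0477]
eef_rot: [0.003, 1.0, -0.0, 0.0]
wrist_force: [-0.4, 0.1, 0.9]
grip_width: 0.598
gripper_force: 0.0
```

Request:
apply_moves(motion=[{"linear": [0,0,0],"roll": 0},{"linear": [0,0,0],"roll": 0},{"linear": [0,0,0],"roll": 0},{"linear": [0,0,0],"roll": 0}], grip=1.0, force=55)

```text
time: 3.05
tcp_pos: [0.5347, -0.2271, 0.0476]
eef_rot: [0.003, 1.0, 0.0, 0.0]
wrist_force: [-0.0, 1.4, 0.3]
grip_width: 0.247
gripper_force: 54.5
```

```bash
python3 - <<'E'
from rig import r,eyes
from h import *
s=r.read_state();print(s["grip_width"],s["gripper_force"],s["wrist_force"],s["tcp_pos"])
a=eyes.snapshot("scene");cv2.imwrite("pics/g.png",crop(a,320,160,160,110,5))
E
```

```text
0.2468858777366725 54.45919384248555 [-0.04851828  1.39522969  0.25674661] [ 0.53473614 -0.22710542  0.04764939]
```

View pics/g.png

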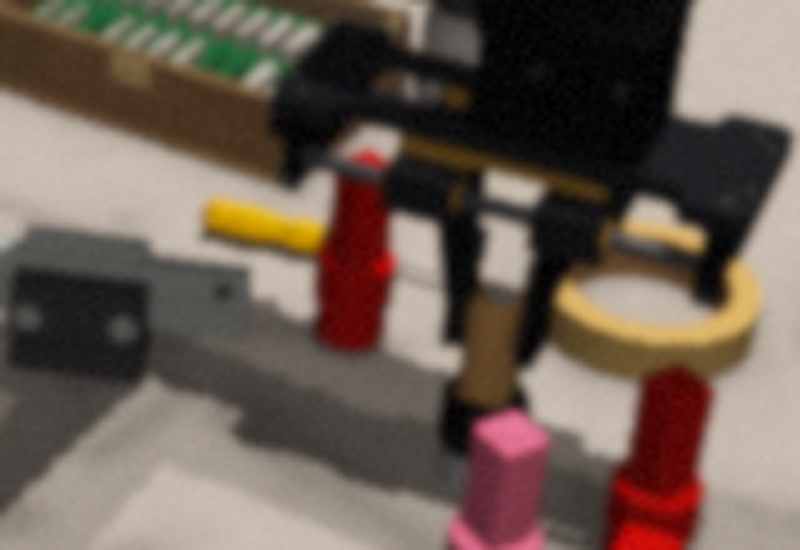

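The mallet is gripped between the fingers, at about (490,350) in the crop, upright. The opening of 21.5 mm fits the handle. Next I move to the right ear.

Request:
apply_moves(motion=[{"linear": [0,0,0.4],"roll": 0},{"linear": [0,0,0.35],"roll": 0},{"linear": [-0.215,0.74,0],"roll": 0.41},{"linear": [-0.215,0.74,0],"roll": 0.41},{"linear": [-0.215,0.74,0],"roll": 0.41},{"linear": [-0.215,0.74,0],"roll": 0.41},{"linear": [0,0,-0.35],"roll": 0},{"linear": [0,0,-0.3],"roll": 0},{"linear": [0,0,0],"roll": 0},{"linear": [0,0,0],"roll": 0}])

```text
time: 4.35
tcp_pos: [0.5006, -0.1095, 0.0512]
eef_rot: [-0.14, 0.99, -0.0, -0.0]
wrist_force: [-0.0, 0.7, -3.3]
grip_width: 0.248
gripper_force: 54.5
```

```bash
cat > st.py <<'E'
from rig import r
import numpy as np
y=np.radians(16.5);ex=np.array([np.cos(y),np.sin(y),0]);ey=np.array([-ex[1],ex[0],0]);o=np.array([.5413,-.0356,0])
s=r.read_state();d=s["tcp_pos"]-o
print("t",s["time"],"fix mm",np.round([1e3*d@ex,1e3*d@ey,1e3*d[2]],2),"F fix",np.round([s["wrist_force"]@ex,s["wrist_force"]@ey,s["wrist_force"][2]],2),"yaw",np.degrees(2*np.arctan2(-s["eef_rot"][0],s["eef_rot"][1])))
E
python3 st.py; python3 -c "
from rig import eyes
from h import *
a=eyes.snapshot('top');b=eyes.snapshot('scene')
cv2.imwrite('pics/a.png',np.hstack([crop(a,285,145,100,75,4),crop(b,290,170,100,75,4)]))"
```

```text
t 4.35 fix mm [-60.03 -59.25  51.24] F fix [ 0.18  0.65 -3.27] yaw 16.038694499188455
```

View pics/a.png

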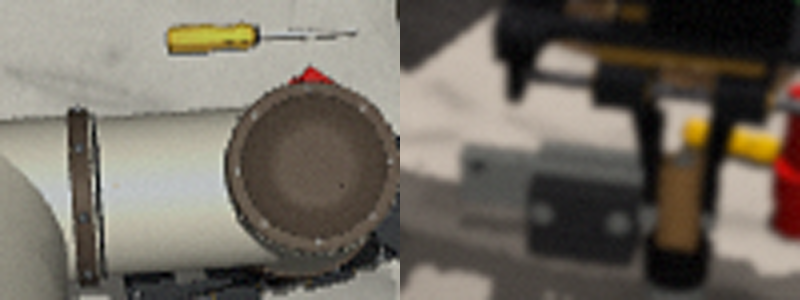

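The right-hand view shows the mallet hanging upright just near and right of the block, clear of everything. I'll advance along fixture x.

Request:
apply_moves(motion=[{"linear": [0.19,0.057,0],"roll": 0},{"linear": [0.19,0.057,0],"roll": 0},{"linear": [0.14,0.042,0],"roll": 0},{"linear": [0.07,0.021,0],"roll": 0},{"linear": [0.05,0.014,0],"roll": 0},{"linear": [0.024,0.007,0],"roll": 0},{"linear": [0,0,0],"roll": 0}])

```text
time: 5.32
tcp_pos: [0.5267, -0.1009, 0.0514]
eef_rot: [-0.14, 0.99, 0.0, -0.0]
wrist_force: [0.3, 0.1, -2.6]
grip_width: 0.247
gripper_force: 54.5
```

```bash
python3 st.py
```

```text
t 5.325 fix mm [-32.52 -58.5   51.36] F fix [ 0.34 -0.03 -2.58] yaw 16.09121421412172
```

Request:
apply_moves(motion=[{"linear": [0.012,0.0035,0],"roll": 0},{"linear": [0.012,0.0035,0],"roll": 0},{"linear": [0.012,0.0035,0],"roll": 0},{"linear": [0.012,0.0035,0],"roll": 0},{"linear": [0,0,0],"roll": 0}])

```text
time: 5.95
tcp_pos: [0.5288, -0.1003, 0.0513]
eef_rot: [-0.14, 0.99, 0.0, -0.0]
wrist_force: [-0.1, -0.2, -3.7]
grip_width: 0.251
gripper_force: 54.5
```

Request:
apply_moves(motion=[{"linear": [0.012,0.0035,0],"roll": 0},{"linear": [0.012,0.0035,0],"roll": 0},{"linear": [0,0,0],"roll": 0}])

```text
time: 6.32
tcp_pos: [0.5298, -0.1, 0.0513]
eef_rot: [-0.14, 0.99, 0.0, -0.0]
wrist_force: [0.2, 0.4, -3.3]
grip_width: 0.252
gripper_force: 54.5
```

Request:
apply_moves(motion=[{"linear": [0.012,0.0035,0],"roll": 0},{"linear": [0.012,0.0035,0],"roll": 0},{"linear": [0,0,0],"roll": 0}])

```text
time: 6.7
tcp_pos: [0.5308, -0.0997, 0.0514]
eef_rot: [-0.14, 0.99, -0.0, 0.0]
wrist_force: [0.5, -0.6, -1.9]
grip_width: 0.251
gripper_force: 54.5
```

Request:
apply_moves(motion=[{"linear": [0.012,0.0035,0],"roll": 0},{"linear": [0.012,0.0035,0],"roll": 0},{"linear": [0,0,0],"roll": 0}])

```text
time: 7.08
tcp_pos: [0.5317, -0.0995, 0.0514]
eef_rot: [-0.14, 0.99, -0.0, 0.0]
wrist_force: [-0.5, -0.2, -2.0]
grip_width: 0.246
gripper_force: 54.5
```

Request:
apply_moves(motion=[{"linear": [0.012,0.0035,0],"roll": 0},{"linear": [0.012,0.0035,0],"roll": 0},{"linear": [0,0,0],"roll": 0}])

```text
time: 7.45
tcp_pos: [0.5324, -0.0993, 0.0513]
eef_rot: [-0.14, 0.99, -0.0, -0.0]
wrist_force: [-1.2, -0.1, -2.4]
grip_width: 0.245
gripper_force: 54.5
```

Request:
apply_moves(motion=[{"linear": [0.012,0.0035,0],"roll": 0},{"linear": [0,0,0],"roll": 0}])

```text
time: 7.7
tcp_pos: [0.5325, -0.0992, 0.0513]
eef_rot: [-0.14, 0.99, 0.0, -0.001]
wrist_force: [-2.3, -1.4, -1.0]
grip_width: 0.248
gripper_force: 54.5
```

Request:
apply_moves(motion=[{"linear": [0.012,0.0035,0],"roll": 0},{"linear": [0,0,0],"roll": 0}])

```text
time: 7.95
tcp_pos: [0.5327, -0.0991, 0.0512]
eef_rot: [-0.14, 0.99, 0.0, -0.001]
wrist_force: [-3.4, -0.8, -0.3]
grip_width: 0.247
gripper_force: 54.5
```

Request:
apply_moves(motion=[{"linear": [0.012,0.0035,0],"roll": 0},{"linear": [0,0,0],"roll": 0}])

```text
time: 8.2
tcp_pos: [0.5329, -0.0991, 0.0512]
eef_rot: [-0.14, 0.99, 0.0, -0.001]
wrist_force: [-5.1, -0.9, 1.2]
grip_width: 0.245
gripper_force: 54.5
```

Request:
apply_moves(motion=[{"linear": [0.012,0.0035,0],"roll": 0},{"linear": [0,0,0],"roll": 0}])

```text
time: 8.45
tcp_pos: [0.533, -0.099, 0.0512]
eef_rot: [-0.14, 0.99, 0.0, -0.002]
wrist_force: [-4.7, -2.1, 1.2]
grip_width: 0.251
gripper_force: 54.5
```

Request:
apply_moves(motion=[{"linear": [0.012,0.0035,0],"roll": 0},{"linear": [0,0,0],"roll": 0}])

```text
time: 8.7
tcp_pos: [0.5331, -0.099, 0.0511]
eef_rot: [-0.14, 0.99, -0.0, -0.002]
wrist_force: [-5.5, -1.6, 1.8]
grip_width: 0.247
gripper_force: 54.5
```

Request:
apply_moves(motion=[{"linear": [0.012,0.0035,0],"roll": 0},{"linear": [0,0,0],"roll": 0}])

```text
time: 8.95
tcp_pos: [0.5331, -0.099, 0.0511]
eef_rot: [-0.14, 0.99, -0.0, -0.003]
wrist_force: [-6.4, -2.9, 3.0]
grip_width: 0.25
gripper_force: 54.5
```

Request:
apply_moves(motion=[{"linear": [0.012,0.0035,0],"roll": 0},{"linear": [0,0,0],"roll": 0}])

```text
time: 9.2
tcp_pos: [0.5333, -0.0989, 0.0511]
eef_rot: [-0.14, 0.99, -0.0, -0.003]
wrist_force: [-7.1, -2.6, 3.3]
grip_width: 0.247
gripper_force: 54.5
```

Request:
apply_moves(motion=[{"linear": [0.012,0.0035,0],"roll": 0},{"linear": [0,0,0],"roll": 0}])

```text
time: 9.45
tcp_pos: [0.5334, -0.0989, 0.0511]
eef_rot: [-0.14, 0.99, -0.0, -0.003]
wrist_force: [-7.8, -3.7, 2.7]
grip_width: 0.248
gripper_force: 54.5
```

Request:
apply_moves(motion=[{"linear": [0.012,0.0035,0],"roll": 0},{"linear": [0,0,0],"roll": 0}])

```text
time: 9.7
tcp_pos: [0.5336, -0.0988, 0.051]
eef_rot: [-0.14, 0.99, -0.0, -0.004]
wrist_force: [-8.5, -2.7, 4.0]
grip_width: 0.252
gripper_force: 54.5
```

Request:
apply_moves(motion=[{"linear": [0.012,0.0035,0],"roll": 0},{"linear": [0,0,0],"roll": 0}])

```text
time: 9.95
tcp_pos: [0.5337, -0.0987, 0.0509]
eef_rot: [-0.14, 0.99, -0.0, -0.004]
wrist_force: [-8.0, -3.0, 4.6]
grip_width: 0.249
gripper_force: 54.5
```

Request:
apply_moves(motion=[{"linear": [0.012,0.0035,0.02],"roll": 0},{"linear": [0,0,0],"roll": 0}])

```text
time: 10.2
tcp_pos: [0.5337, -0.0987, 0.0512]
eef_rot: [-0.14, 0.99, 0.0, -0.004]
wrist_force: [-8.2, -3.9, 1.9]
grip_width: 0.248
gripper_force: 54.5
```

Request:
apply_moves(motion=[{"linear": [0.012,0.0035,0.0],"roll": 0},{"linear": [0,0,0],"roll": 0}])

```text
time: 10.45
tcp_pos: [0.5339, -0.0986, 0.0512]
eef_rot: [-0.14, 0.99, 0.0, -0.005]
wrist_force: [-8.9, -4.2, 2.1]
grip_width: 0.247
gripper_force: 54.5
```

```bash
python3 st.py; python3 -c "
from rig import eyes
from h import *
b=eyes.snapshot('scene')
cv2.imwrite('pics/b.png',crop(b,295,185,100,75,7))"
```

```text
t 10.45 fix mm [-25.04 -58.31  51.16] F fix [-9.74 -1.49  2.1 ] yaw 16.042707352063864
```

View pics/b.png

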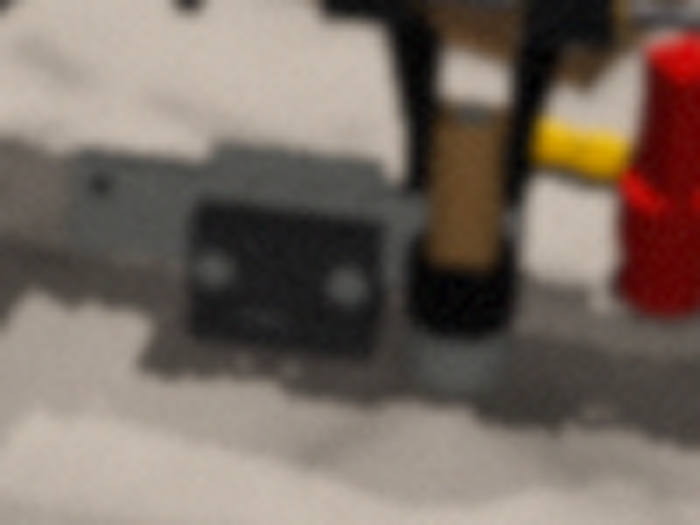

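The crop shows the mallet band bearing on the right end, clear of the block. It holds against 9.7 N, so I'll try the left end.

Request:
apply_moves(motion=[{"linear": [-0.48,-0.14,0],"roll": 0},{"linear": [-0.48,-0.14,0],"roll": 0},{"linear": [-0.27,0.93,0],"roll": 0},{"linear": [-0.28,0.94,0],"roll": 0},{"linear": [-0.28,0.94,0],"roll": 0},{"linear": [0,0,0],"roll": 0},{"linear": [0.31,0.09,0],"roll": 0},{"linear": [0.31,0.09,0],"roll": 0},{"linear": [0.05,0.015,0],"roll": 0},{"linear": [0.05,0.015,0],"roll": 0},{"linear": [0,0,0],"roll": 0}])

```text
time: 11.88
tcp_pos: [0.4954, 0.0118, 0.052]
eef_rot: [-0.14, 0.99, -0.0, -0.0]
wrist_force: [-0.4, 0.2, -2.9]
grip_width: 0.245
gripper_force: 54.5
```

```bash
python3 st.py
```

```text
t 11.875 fix mm [-30.53  58.44  51.96] F fix [-0.37  0.3  -2.92] yaw 16.06681225258624
```

Now 1 mm rows up to contact.

Request:
apply_moves(motion=[{"linear": [0.024,0.007,0],"roll": 0},{"linear": [0.024,0.007,0],"roll": 0},{"linear": [0.024,0.007,0],"roll": 0},{"linear": [0,0,0],"roll": 0}])

```text
time: 12.38
tcp_pos: [0.4985, 0.013, 0.0522]
eef_rot: [-0.14, 0.99, 0.0, 0.0]
wrist_force: [-0.1, 0.0, -2.7]
grip_width: 0.243
gripper_force: 54.5
```

Request:
apply_moves(motion=[{"linear": [0.024,0.007,0],"roll": 0},{"linear": [0.024,0.007,0],"roll": 0},{"linear": [0,0,0],"roll": 0}])

```text
time: 12.75
tcp_pos: [0.4992, 0.0132, 0.0519]
eef_rot: [-0.14, 0.99, -0.0, -0.001]
wrist_force: [-3.3, -0.5, -1.5]
grip_width: 0.244
gripper_force: 54.5
```

Request:
apply_moves(motion=[{"linear": [0.024,0.007,0],"roll": 0},{"linear": [0.024,0.007,0],"roll": 0},{"linear": [0,0,0],"roll": 0}])

```text
time: 13.12
tcp_pos: [0.4997, 0.0134, 0.0515]
eef_rot: [-0.14, 0.99, -0.0, -0.003]
wrist_force: [-6.4, 0.8, 0.1]
grip_width: 0.248
gripper_force: 54.5
```

Request:
apply_moves(motion=[{"linear": [0.024,0.007,0.01],"roll": 0},{"linear": [0,0,0],"roll": 0}])

```text
time: 13.38
tcp_pos: [0.5, 0.0135, 0.0517]
eef_rot: [-0.14, 0.99, -0.0, -0.004]
wrist_force: [-6.3, 0.6, -0.2]
grip_width: 0.251
gripper_force: 54.5
```

Request:
apply_moves(motion=[{"linear": [0.024,0.007,0.01],"roll": 0},{"linear": [0,0,0],"roll": 0}])

```text
time: 13.62
tcp_pos: [0.5004, 0.0136, 0.0518]
eef_rot: [-0.14, 0.99, -0.0, -0.004]
wrist_force: [-7.6, -0.4, 0.1]
grip_width: 0.249
gripper_force: 54.5
```

```bash
python3 st.py
```

```text
t 13.625 fix mm [-25.3   58.77  51.84] F fix [-7.4   1.8   0.11] yaw 16.038022034639823
```

Request:
apply_moves(motion=[{"linear": [0.024,0.007,0],"roll": 0},{"linear": [0,0,0],"roll": 0}])

```text
time: 13.88
tcp_pos: [0.5007, 0.0137, 0.0517]
eef_rot: [-0.139, 0.99, -0.0, -0.005]
wrist_force: [-9.1, -0.7, 1.3]
grip_width: 0.25
gripper_force: 54.5
```

Request:
apply_moves(motion=[{"linear": [0.024,0.007,0],"roll": 0},{"linear": [0,0,0],"roll": 0}])

```text
time: 14.12
tcp_pos: [0.5011, 0.0138, 0.0516]
eef_rot: [-0.139, 0.99, -0.0, -0.006]
wrist_force: [-10.3, 0.3, 0.9]
grip_width: 0.251
gripper_force: 54.5
```

```bash
python3 st.py; python3 -c "
from rig import eyes
from h import *
b=eyes.snapshot('scene')
cv2.imwrite('pics/c.png',crop(b,295,185,100,75,7))"
```

```text
t 14.125 fix mm [-24.54  58.79  51.58] F fix [-9.81  3.24  0.87] yaw 16.024150403746944
```

View pics/c.png

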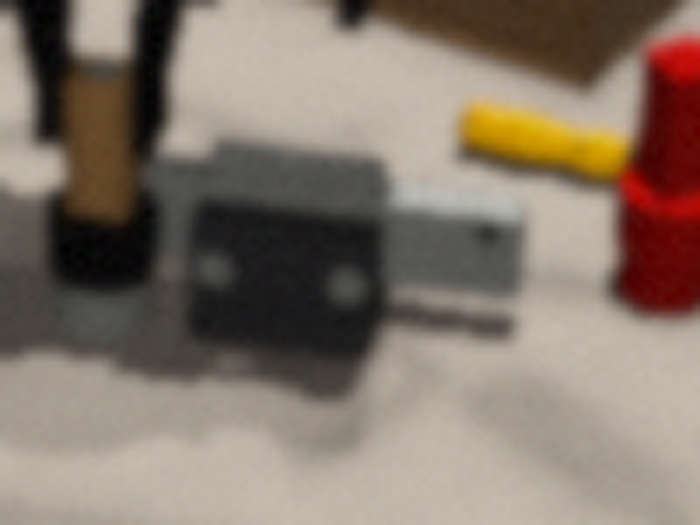

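The left end is in contact, with the mallet at crop (105,235) and a clear gap to the block. I'll check by image registration whether the right end moved under its earlier push.

```bash
cat > shift.py <<'E'
# motion of a patch against the initial picture, converted to mm along fixture x
from rig import eyes
from h import *
from st import ex,ey,o
b=eyes.snapshot("scene");g0=cv2.cvtColor(cv2.imread("pics/scene0.png"),cv2.COLOR_BGR2GRAY);g=cv2.cvtColor(b["img"],cv2.COLOR_BGR2GRAY)
def sh(p,w):
    u,v=np.round(p).astype(int);A=g0[v-w[1]:v+w[1]+1,u-w[0]:u+w[0]+1].astype(np.float32);B=g[v-w[1]:v+w[1]+1,u-w[0]:u+w[0]+1].astype(np.float32)
    W=np.eye(2,3,dtype=np.float32)
    try: c,W=cv2.findTransformECC(A,B,W,cv2.MOTION_TRANSLATION,(3,200,1e-5),None,3)
    except cv2.error: return None
    return np.round(W[:,2],2),round(c,3)
for n,y in(("L",.064),("R",-.064),("block",0)):
    X=o+ex*(-.010 if n!="block" else -.028)+ey*y+np.array([0,0,.038 if n!="block" else .03]);p=proj(b,X);q=proj(b,X+ex*.001)
    print(n,np.round(p),"px/mm",np.round(q-p,2),sh(p,(10,8) if n!="block" else (12,8)))
E
python3 shift.py
```

```text
t 14.175 fix mm [-24.49  58.78  51.62] F fix [-8.51  2.71  0.71] yaw 16.02521753218626
L [309. 214.] px/mm [ 0.1  -0.24] (array([-3.  ,  6.13], dtype=float32), 0.833)
R [364. 221.] px/mm [ 0.06 -0.25] (array([-0.09, -0.08], dtype=float32), 0.993)
block [335. 225.] px/mm [ 0.08 -0.25] (array([-0.1 ,  0.45], dtype=float32), 0.684)
```

Request:
apply_moves(motion=[{"linear": [0.024,0.007,0],"roll": 0},{"linear": [0,0,0],"roll": 0},{"linear": [0,0,0],"roll": 0}])

```text
time: 14.6
tcp_pos: [0.5014, 0.0139, 0.0515]
eef_rot: [-0.139, 0.99, -0.001, -0.006]
wrist_force: [-9.6, 0.0, 2.1]
grip_width: 0.25
gripper_force: 54.5
```

```bash
python3 st.py
```

```text
t 14.6 fix mm [-24.16  58.81  51.48] F fix [-9.18  2.73  2.09] yaw 16.015517402073066
```

```bash
cat > avg.py <<'E'
from rig import r,eyes
import numpy as np
from st import ex,ey
F=[];M=[]
for i in range(6):
    eyes.snapshot("scene");s=r.read_state();F.append(s["wrist_force"]);M.append(s["moment"])
F=np.array(F);f=F.mean(0);print("avg F fix",np.round([f@ex,f@ey,f[2]],2),"each",np.round(F@ex,1),"M",np.round(np.mean(M,0),2))
E
python3 avg.py; python3 shift.py
```

```text
t 14.6 fix mm [-24.16  58.81  51.48] F fix [-9.18  2.73  2.09] yaw 16.015517402073066
avg F fix [-9.5   2.77  1.66] each [ -9.5  -8.9  -9.1  -9.6 -10.3  -9.7] M [-0.01  3.33  0.04]
t 14.9 fix mm [-24.16  58.77  51.5 ] F fix [-9.68  2.11  2.57] yaw 16.01397809107559
L [309. 214.] px/mm [ 0.1  -0.24] (array([-2.94,  5.89], dtype=float32), 0.841)
R [364. 221.] px/mm [ 0.06 -0.25] (array([-0.03, -0.08], dtype=float32), 0.993)
block [335. 225.] px/mm [ 0.08 -0.25] (array([-0.1 ,  0.43], dtype=float32), 0.678)
```

Request:
apply_moves(motion=[{"linear": [0.024,0.007,0],"roll": 0},{"linear": [0,0,0],"roll": 0}])

```text
time: 15.2
tcp_pos: [0.5018, 0.014, 0.0514]
eef_rot: [-0.139, 0.99, -0.001, -0.007]
wrist_force: [-11.5, -1.0, 2.3]
grip_width: 0.253
gripper_force: 54.5
```

```bash
python3 avg.py
```

```text
t 15.2 fix mm [-23.74  58.81  51.38] F fix [-11.29   2.33   2.29] yaw 16.01107259123057
avg F fix [-10.26   3.12   1.93] each [-10.5 -10.1  -9.5  -9.9 -10.8 -10.8] M [-0.01  3.6   0.05]
```

Request:
apply_moves(motion=[{"linear": [-0.5,-0.15,0],"roll": 0},{"linear": [-0.53,-0.155,0],"roll": 0},{"linear": [0.27,-0.93,0],"roll": 0},{"linear": [0.28,-0.94,0],"roll": 0},{"linear": [0.28,-0.94,0],"roll": 0},{"linear": [0,0,0],"roll": 0},{"linear": [0,0,0],"roll": 0}])

```text
time: 16.38
tcp_pos: [0.5006, -0.1088, 0.053]
eef_rot: [-0.14, 0.99, -0.0, 0.001]
wrist_force: [-0.7, 0.2, -2.9]
grip_width: 0.247
gripper_force: 54.5
```

```bash
python3 shift.py; python3 -c "
from rig import eyes
from h import *
b=eyes.snapshot('scene')
cv2.imwrite('pics/d.png',crop(b,295,175,100,80,7))"
```

```text
t 16.375 fix mm [-59.81 -58.61  52.96] F fix [-0.66  0.38 -2.9 ] yaw 16.07482513033267
L [309. 214.] px/mm [ 0.1  -0.24] (array([ 1.05, -2.12], dtype=float32), 0.75)
R [364. 221.] px/mm [ 0.06 -0.25] (array([ 0.45, -0.62], dtype=float32), 0.859)
block [335. 225.] px/mm [ 0.08 -0.25] (array([-0.01,  0.3 ], dtype=float32), 0.803)
```

View pics/d.png

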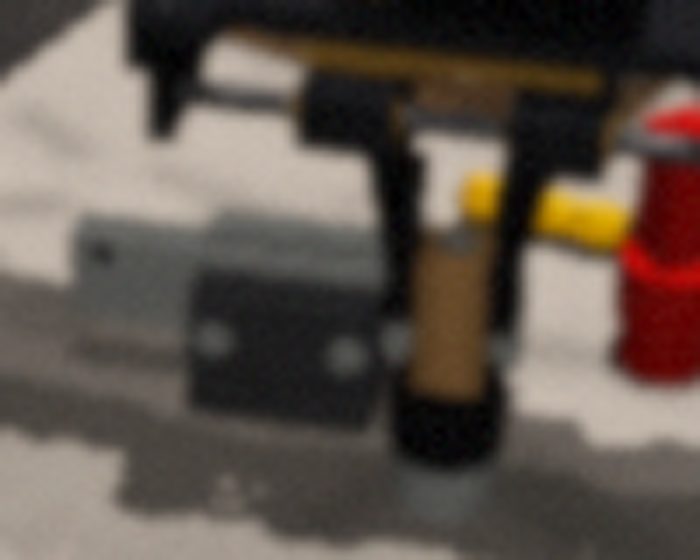

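The mallet still hangs straight between the fingers (crop (450,400)). The left ear dot at (100,253) is nearly where it was in b.png, so I'll compare those two pictures numerically.

```bash
python3 - <<'E'
from h import *
B=cv2.imread("pics/b.png",0).astype(np.float32);D=cv2.imread("pics/d.png",0)[70:].astype(np.float32)
for n,(x,y,w,h) in(("dot",(60,150,110,70)),("block",(195,215,170,115))):
    W=np.eye(2,3,dtype=np.float32);c,W=cv2.findTransformECC(B[y:y+h,x:x+w],D[y:y+h,x:x+w],W,cv2.MOTION_TRANSLATION,(3,200,1e-6),None,5);print(n,W[:,2]/7,c)
E
```

```text
dot [ 1.4591541  -0.12026829] 0.800900229864789
block [-0.06466691  0.06778961] 0.9219181574518667
```

Request:
apply_moves(motion=[{"linear": [0.34,0.1,0],"roll": 0},{"linear": [0.29,0.085,0],"roll": 0},{"linear": [0.05,0.015,0],"roll": 0},{"linear": [0.05,0.015,0],"roll": 0},{"linear": [0.024,0.007,0],"roll": 0},{"linear": [0,0,0],"roll": 0}])

```text
time: 17.23
tcp_pos: [0.53, -0.1001, 0.0529]
eef_rot: [-0.14, 0.99, 0.0, -0.0]
wrist_force: [-0.4, 0.0, -2.5]
grip_width: 0.246
gripper_force: 54.5
```

```bash
python3 st.py
```

```text
t 17.225 fix mm [-29.13 -58.63  52.94] F fix [-0.34  0.1  -2.5 ] yaw 16.086942783555156
```

Request:
apply_moves(motion=[{"linear": [0.024,0.007,-0.04],"roll": 0},{"linear": [0.024,0.007,0],"roll": 0},{"linear": [0.024,0.007,0],"roll": 0},{"linear": [0.024,0.007,0],"roll": 0},{"linear": [0,0,0],"roll": 0}])

```text
time: 17.85
tcp_pos: [0.5331, -0.0991, 0.0512]
eef_rot: [-0.14, 0.99, 0.0, -0.001]
wrist_force: [-2.0, -0.6, -1.6]
grip_width: 0.25
gripper_force: 54.5
```

Request:
apply_moves(motion=[{"linear": [0.024,0.007,0.01],"roll": 0},{"linear": [0.024,0.007,0.01],"roll": 0},{"linear": [0.024,0.007,0],"roll": 0},{"linear": [0,0,0],"roll": 0}])

```text
time: 18.35
tcp_pos: [0.5342, -0.0986, 0.0514]
eef_rot: [-0.14, 0.99, 0.0, -0.003]
wrist_force: [-4.9, -3.0, -1.4]
grip_width: 0.249
gripper_force: 54.5
```

Request:
apply_moves(motion=[{"linear": [0.024,0.007,0],"roll": 0},{"linear": [0.024,0.007,0],"roll": 0},{"linear": [0,0,0],"roll": 0}])

```text
time: 18.73
tcp_pos: [0.5349, -0.0985, 0.0513]
eef_rot: [-0.14, 0.99, 0.0, -0.004]
wrist_force: [-8.9, -4.4, 0.8]
grip_width: 0.244
gripper_force: 54.5
```

```bash
python3 avg.py
```

```text
t 18.725 fix mm [-24.02 -58.44  51.33] F fix [-9.74 -1.66  0.8 ] yaw 16.051285310301516
avg F fix [-8.56 -1.37  0.86] each [-8.1 -8.9 -8.9 -8.5 -8.7 -8.3] M [-1.2   2.53 -0.02]
```

Request:
apply_moves(motion=[{"linear": [0.024,0.007,0],"roll": 0},{"linear": [0,0,0],"roll": 0}])

```text
time: 19.27
tcp_pos: [0.5352, -0.0983, 0.0513]
eef_rot: [-0.14, 0.99, 0.0, -0.005]
wrist_force: [-8.3, -5.0, 2.3]
grip_width: 0.252
gripper_force: 54.5
```

```bash
python3 avg.py
```

```text
t 19.275 fix mm [-23.66 -58.42  51.33] F fix [-9.34 -2.4   2.31] yaw 16.04594002639797
avg F fix [-9.   -1.23  1.87] each [-9.4 -9.6 -9.1 -8.7 -9.1 -8. ] M [-1.3   2.85 -0.02]
```

Request:
apply_moves(motion=[{"linear": [0.024,0.007,0],"roll": 0},{"linear": [0,0,0],"roll": 0}])

```text
time: 19.82
tcp_pos: [0.5355, -0.0982, 0.0513]
eef_rot: [-0.14, 0.99, 0.0, -0.006]
wrist_force: [-9.9, -3.8, 1.7]
grip_width: 0.247
gripper_force: 54.5
```

```bash
python3 avg.py;python3 shift.py
```

```text
t 19.825 fix mm [-23.36 -58.42  51.3 ] F fix [-10.55  -0.89   1.74] yaw 16.040393109155456
avg F fix [-10.16  -1.49   2.62] each [-10.5  -9.8  -9.8 -10.9 -10.  -10.1] M [-1.43  3.17 -0.04]
t 20.125 fix mm [-23.35 -58.4   51.32] F fix [-10.06  -0.58   1.62] yaw 16.03960350030178
L [309. 214.] px/mm [ 0.1  -0.24] (array([-0.66, -3.01], dtype=float32), 0.666)
R [364. 221.] px/mm [ 0.06 -0.25] (array([-0.63,  5.51], dtype=float32), 0.835)
block [335. 225.] px/mm [ 0.08 -0.25] (array([-0.1 ,  0.45], dtype=float32), 0.656)
```

Request:
apply_moves(motion=[{"linear": [0.024,0.007,0],"roll": 0},{"linear": [0,0,0],"roll": 0}])

```text
time: 20.42
tcp_pos: [0.5358, -0.0982, 0.0512]
eef_rot: [-0.139, 0.99, -0.0, -0.007]
wrist_force: [-10.8, -5.3, 4.0]
grip_width: 0.248
gripper_force: 54.5
```

```bash
python3 avg.py
```

```text
t 20.425 fix mm [-23.06 -58.41  51.24] F fix [-11.82  -2.03   3.97] yaw 16.034308407333892
avg F fix [-11.61  -1.34   4.23] each [-11.5 -11.5 -10.9 -12.4 -11.6 -11.8] M [-1.53  3.49 -0.01]
```

Request:
apply_moves(motion=[{"linear": [0.012,0.0035,0],"roll": 0},{"linear": [0,0,0],"roll": 0}])

```text
time: 20.98
tcp_pos: [0.5359, -0.0981, 0.0512]
eef_rot: [-0.139, 0.99, -0.0, -0.007]
wrist_force: [-12.3, -4.7, 3.9]
grip_width: 0.249
gripper_force: 54.5
```

```bash
python3 avg.py
```

```text
t 20.975 fix mm [-22.91 -58.42  51.24] F fix [-13.18  -1.02   3.88] yaw 16.030629413188368
avg F fix [-12.3   -1.63   4.33] each [-11.6 -12.2 -11.7 -12.8 -13.2 -12.3] M [-1.62  3.7  -0.02]
```

Request:
apply_moves(motion=[{"linear": [-0.5,-0.15,0],"roll": 0},{"linear": [-0.54,-0.16,0],"roll": 0},{"linear": [-0.27,0.93,0],"roll": 0},{"linear": [-0.28,0.94,0],"roll": 0},{"linear": [-0.28,0.94,0],"roll": 0},{"linear": [0.34,0.1,0],"roll": 0},{"linear": [0.31,0.09,0],"roll": 0},{"linear": [0.05,0.015,0],"roll": 0},{"linear": [0,0,0],"roll": 0}])

```text
time: 22.4
tcp_pos: [0.4955, 0.011, 0.0518]
eef_rot: [-0.139, 0.99, 0.0, -0.0]
wrist_force: [0.4, 0.1, -3.7]
grip_width: 0.248
gripper_force: 54.5
```

```bash
python3 shift.py
```

```text
t 22.4 fix mm [-30.65  57.73  51.79] F fix [ 0.41 -0.04 -3.72] yaw 16.007154988289
L [309. 214.] px/mm [ 0.1  -0.24] (array([-2.35,  8.3 ], dtype=float32), 0.804)
R [364. 221.] px/mm [ 0.06 -0.25] (array([-0.09, -0.56], dtype=float32), 0.995)
block [335. 225.] px/mm [ 0.08 -0.25] (array([-0.1 ,  0.44], dtype=float32), 0.674)
```

The right end has moved about 2.2 mm (−0.56 px), so the plate does yield, wedging more as the pushed end gets ahead. The left end should now go easily.

Request:
apply_moves(motion=[{"linear": [0.072,0.021,0],"roll": 0},{"linear": [0.024,0.007,0],"roll": 0},{"linear": [0.024,0.007,0],"roll": 0},{"linear": [0.024,0.007,0],"roll": 0},{"linear": [0.024,0.007,0],"roll": 0},{"linear": [0.024,0.007,0],"roll": 0},{"linear": [0.024,0.007,0],"roll": 0},{"linear": [0.024,0.007,0.01],"roll": 0},{"linear": [0.024,0.007,0.01],"roll": 0},{"linear": [0,0,0],"roll": 0}])

```text
time: 23.7
tcp_pos: [0.5025, 0.0138, 0.0519]
eef_rot: [-0.14, 0.99, -0.0, -0.004]
wrist_force: [-7.1, -0.2, -0.6]
grip_width: 0.247
gripper_force: 54.5
```

```bash
cat > avg.py <<'E'
from rig import r,eyes
import numpy as np
from st import ex,ey,o
F=[]
for i in range(4):
    eyes.snapshot("scene");s=r.read_state();F.append(s["wrist_force"])
f=np.mean(F,0);d=s["tcp_pos"]-o;print("avg F",np.round([f@ex,f@ey,f[2]],2),"p",round(1e3*d@ex+.11*(f@ex)+26.5,2))
E
python3 avg.py
```

```text
t 23.7 fix mm [-23.13  58.42  51.89] F fix [-6.87  1.79 -0.6 ] yaw 16.043471369959466
avg F [-6.77  1.62 -0.42] p 2.62
```

Request:
apply_moves(motion=[{"linear": [0.024,0.007,0],"roll": 0},{"linear": [0.024,0.007,0],"roll": 0},{"linear": [0.024,0.007,0],"roll": 0},{"linear": [0.024,0.007,0],"roll": 0},{"linear": [0,0,0],"roll": 0}])

```text
time: 24.52
tcp_pos: [0.504, 0.0143, 0.0514]
eef_rot: [-0.139, 0.99, -0.001, -0.006]
wrist_force: [-9.5, 0.2, 1.3]
grip_width: 0.252
gripper_force: 54.5
```

```bash
python3 avg.py
```

```text
t 24.525 fix mm [-21.59  58.47  51.45] F fix [-9.02  2.88  1.32] yaw 16.01829794674446
avg F [-9.81  3.13  1.62] p 3.81
```

Request:
apply_moves(motion=[{"linear": [0.024,0.007,0],"roll": 0},{"linear": [0.012,0.0035,0],"roll": 0},{"linear": [0,0,0],"roll": 0},{"linear": [-0.55,-0.16,0],"roll": 0},{"linear": [-0.555,-0.167,0],"roll": 0},{"linear": [0.27,-0.93,0],"roll": 0},{"linear": [0.28,-0.94,0],"roll": 0},{"linear": [0.28,-0.94,0],"roll": 0},{"linear": [0.36,0.1,0],"roll": 0},{"linear": [0.31,0.098,0],"roll": 0},{"linear": [0.05,0.015,0],"roll": 0},{"linear": [0,0,0],"roll": 0}])

```text
time: 26.22
tcp_pos: [0.5289, -0.0997, 0.0528]
eef_rot: [-0.141, 0.99, 0.0, -0.0]
wrist_force: [0.3, 0.8, -3.2]
grip_width: 0.246
gripper_force: 54.5
```

```bash
python3 st.py
```

```text
t 26.225 fix mm [-30.06 -57.99  52.79] F fix [ 0.5   0.7  -3.23] yaw 16.177210443596902
```

Request:
apply_moves(motion=[{"linear": [0.072,0.021,-0.03],"roll": 0},{"linear": [0.048,0.014,0],"roll": 0},{"linear": [0.024,0.007,0],"roll": 0},{"linear": [0.024,0.007,0],"roll": 0},{"linear": [0.024,0.007,0],"roll": 0},{"linear": [0.024,0.007,0],"roll": 0},{"linear": [0.024,0.007,0.01],"roll": 0},{"linear": [0.024,0.007,0.01],"roll": 0},{"linear": [0.024,0.007,0],"roll": 0},{"linear": [0,0,0],"roll": 0}])

```text
time: 27.48
tcp_pos: [0.5366, -0.0982, 0.0517]
eef_rot: [-0.14, 0.99, 0.0, -0.004]
wrist_force: [-7.4, -2.3, 0.9]
grip_width: 0.253
gripper_force: 54.5
```

```bash
python3 avg.py
```

```text
t 27.475 fix mm [-22.31 -58.68  51.67] F fix [-7.79 -0.07  0.9 ] yaw 16.04275393744679
avg F [-7.76 -0.56  0.97] p 3.34
```

Request:
apply_moves(motion=[{"linear": [0.024,0.007,0],"roll": 0},{"linear": [0.024,0.007,0],"roll": 0},{"linear": [0.024,0.007,0],"roll": 0},{"linear": [0,0,0],"roll": 0}])

```text
time: 28.18
tcp_pos: [0.5375, -0.0979, 0.0516]
eef_rot: [-0.139, 0.99, 0.0, -0.007]
wrist_force: [-10.8, -3.4, 4.4]
grip_width: 0.247
gripper_force: 54.5
```

```bash
sed -i 's/range(4)/range(2)/' avg.py; python3 avg.py
```

```text
t 28.175 fix mm [-21.35 -58.65  51.58] F fix [-11.26  -0.16   4.35] yaw 16.028600580010824
avg F [-10.65  -0.54   4.06] p 3.98
```

Request:
apply_moves(motion=[{"linear": [-0.54,-0.16,0],"roll": 0},{"linear": [-0.54,-0.16,0],"roll": 0},{"linear": [-0.27,0.93,0],"roll": 0},{"linear": [-0.28,0.94,0],"roll": 0},{"linear": [-0.28,0.94,0],"roll": 0},{"linear": [0.36,0.105,0],"roll": 0},{"linear": [0.31,0.09,-0.01],"roll": 0},{"linear": [0.12,0.035,-0.01],"roll": 0},{"linear": [0,0,0],"roll": 0}])

```text
time: 29.4
tcp_pos: [0.4991, 0.0118, 0.0514]
eef_rot: [-0.139, 0.99, 0.0, -0.0]
wrist_force: [0.0, 0.7, -2.6]
grip_width: 0.252
gripper_force: 54.5
```

```bash
python3 shift.py | grep -v block
```

```text
t 29.4 fix mm [-27.02  57.43  51.35] F fix [ 0.21  0.69 -2.6 ] yaw 16.013045830845353
L [309. 214.] px/mm [ 0.1  -0.24] (array([-2.2 ,  7.42], dtype=float32), 0.816)
R [364. 221.] px/mm [ 0.06 -0.25] (array([ 0.04, -0.98], dtype=float32), 0.991)
```

Request:
apply_moves(motion=[{"linear": [0.048,0.014,0],"roll": 0},{"linear": [0.024,0.007,0],"roll": 0},{"linear": [0.024,0.007,0],"roll": 0},{"linear": [0.024,0.007,0],"roll": 0},{"linear": [0.024,0.007,0],"roll": 0},{"linear": [0.024,0.007,0],"roll": 0},{"linear": [0.024,0.007,0.01],"roll": 0},{"linear": [0.024,0.007,0.01],"roll": 0},{"linear": [0.024,0.007,0],"roll": 0},{"linear": [0,0,0],"roll": 0}])

```text
time: 30.7
tcp_pos: [0.5049, 0.0142, 0.0516]
eef_rot: [-0.14, 0.99, -0.0, -0.004]
wrist_force: [-6.5, -1.0, -0.7]
grip_width: 0.247
gripper_force: 54.5
```

```bash
python3 avg.py
```

```text
t 30.7 fix mm [-20.78  58.12  51.55] F fix [-6.54  0.87 -0.75] yaw 16.046080395657686
avg F [-6.47  2.06 -0.58] p 4.94
```

Request:
apply_moves(motion=[{"linear": [0.024,0.007,0],"roll": 0},{"linear": [0.024,0.007,0],"roll": 0},{"linear": [0.024,0.007,0],"roll": 0},{"linear": [0.024,0.007,0],"roll": 0},{"linear": [0,0,0],"roll": 0}])

```text
time: 31.42
tcp_pos: [0.5063, 0.0147, 0.0511]
eef_rot: [-0.139, 0.99, -0.001, -0.006]
wrist_force: [-10.9, 0.3, 2.2]
grip_width: 0.248
gripper_force: 54.5
```

```bash
python3 avg.py
```

```text
t 31.425 fix mm [-19.26  58.18  51.08] F fix [-10.33   3.35   2.16] yaw 16.01727173139595
avg F [-9.78  2.24  1.52] p 6.15
```

Request:
apply_moves(motion=[{"linear": [0.03,0.009,0],"roll": 0},{"linear": [0,0,0],"roll": 0},{"linear": [-0.57,-0.17,0],"roll": 0},{"linear": [-0.58,-0.17,0],"roll": 0},{"linear": [0.27,-0.93,0],"roll": 0},{"linear": [0.28,-0.94,0],"roll": 0},{"linear": [0.28,-0.94,0],"roll": 0},{"linear": [0.36,0.105,0],"roll": 0},{"linear": [0.31,0.09,-0.02],"roll": 0},{"linear": [0.12,0.035,-0.01],"roll": 0},{"linear": [0,0,0],"roll": 0}])

```text
time: 32.9
tcp_pos: [0.5323, -0.0992, 0.0512]
eef_rot: [-0.141, 0.99, 0.0, -0.0]
wrist_force: [-0.3, 0.7, -2.6]
grip_width: 0.251
gripper_force: 54.5
```

Request:
apply_moves(motion=[{"linear": [0.048,0.014,0],"roll": 0},{"linear": [0.024,0.007,0],"roll": 0},{"linear": [0.024,0.007,0],"roll": 0},{"linear": [0.024,0.007,0],"roll": 0},{"linear": [0.024,0.007,0],"roll": 0},{"linear": [0.024,0.007,0],"roll": 0},{"linear": [0.024,0.007,0.01],"roll": 0},{"linear": [0.024,0.007,0.01],"roll": 0},{"linear": [0.024,0.007,0],"roll": 0},{"linear": [0,0,0],"roll": 0}])

```text
time: 34.15
tcp_pos: [0.5382, -0.0982, 0.0513]
eef_rot: [-0.14, 0.99, 0.0, -0.004]
wrist_force: [-6.3, -1.6, 0.7]
grip_width: 0.249
gripper_force: 54.5
```

```bash
python3 avg.py
```

```text
t 34.15 fix mm [-20.75 -59.12  51.29] F fix [-6.52  0.23  0.68] yaw 16.050826840356155
avg F [-7.2  -0.52 -0.21] p 4.95
```

Request:
apply_moves(motion=[{"linear": [0.024,0.007,0],"roll": 0},{"linear": [0.024,0.007,0],"roll": 0},{"linear": [0.024,0.007,0],"roll": 0},{"linear": [0.024,0.007,0],"roll": 0},{"linear": [0,0,0],"roll": 0}])

```text
time: 34.88
tcp_pos: [0.5394, -0.0978, 0.0511]
eef_rot: [-0.139, 0.99, 0.0, -0.007]
wrist_force: [-11.1, -4.0, 4.2]
grip_width: 0.244
gripper_force: 54.5
```

```bash
python3 avg.py
```

```text
t 34.875 fix mm [-19.49 -59.05  51.14] F fix [-11.75  -0.65   4.17] yaw 16.030036128160052
avg F [-11.04  -0.6    4.34] p 5.81
```

Request:
apply_moves(motion=[{"linear": [-0.56,-0.165,0],"roll": 0},{"linear": [-0.57,-0.17,0],"roll": 0},{"linear": [-0.27,0.93,0],"roll": 0},{"linear": [-0.28,0.94,0],"roll": 0},{"linear": [-0.28,0.94,0],"roll": 0},{"linear": [0.38,0.11,0],"roll": 0},{"linear": [0.34,0.1,-0.01],"roll": 0},{"linear": [0.14,0.045,-0.01],"roll": 0},{"linear": [0,0,0],"roll": 0}])

```text
time: 36.1
tcp_pos: [0.502, 0.0125, 0.0509]
eef_rot: [-0.139, 0.99, 0.0, -0.0]
wrist_force: [-0.4, -0.4, -3.0]
grip_width: 0.251
gripper_force: 54.5
```

Request:
apply_moves(motion=[{"linear": [0.048,0.014,0],"roll": 0},{"linear": [0.024,0.007,0],"roll": 0},{"linear": [0.024,0.007,0],"roll": 0},{"linear": [0.024,0.007,0],"roll": 0},{"linear": [0.024,0.007,0],"roll": 0},{"linear": [0.024,0.007,0],"roll": 0},{"linear": [0.024,0.007,0.01],"roll": 0},{"linear": [0.024,0.007,0.01],"roll": 0},{"linear": [0.024,0.007,0],"roll": 0},{"linear": [0.024,0.007,0],"roll": 0},{"linear": [0,0,0],"roll": 0}])

```text
time: 37.48
tcp_pos: [0.5079, 0.0148, 0.051]
eef_rot: [-0.14, 0.99, -0.0, -0.005]
wrist_force: [-7.9, 0.4, 0.5]
grip_width: 0.246
gripper_force: 54.5
```

```bash
python3 avg.py; python3 shift.py | grep R
```

```text
t 37.475 fix mm [-17.73  57.86  50.95] F fix [-7.51  2.62  0.53] yaw 16.0381220565955
avg F [-7.66  1.89  0.39] p 7.91
R [364. 221.] px/mm [ 0.06 -0.25] (array([ 0.02, -1.39], dtype=float32), 0.858)
```

Request:
apply_moves(motion=[{"linear": [0.024,0.007,0],"roll": 0},{"linear": [0.024,0.007,0],"roll": 0},{"linear": [0.024,0.007,0],"roll": 0},{"linear": [0.012,0.0035,0.01],"roll": 0},{"linear": [0,0,0],"roll": 0}])

```text
time: 38.25
tcp_pos: [0.509, 0.0152, 0.0509]
eef_rot: [-0.139, 0.99, -0.001, -0.007]
wrist_force: [-11.0, -1.9, 0.9]
grip_width: 0.25
gripper_force: 54.5
```

```bash
python3 avg.py
```

```text
t 38.25 fix mm [-16.5   57.87  50.88] F fix [-11.13   1.3    0.9 ] yaw 16.006502158476295
avg F [-10.61   1.74   1.19] p 8.83
```

Request:
apply_moves(motion=[{"linear": [-0.6,-0.18,0],"roll": 0},{"linear": [-0.61,-0.18,0],"roll": 0},{"linear": [0.27,-0.93,0],"roll": 0},{"linear": [0.28,-0.94,0],"roll": 0},{"linear": [0.28,-0.94,0],"roll": 0},{"linear": [0.38,0.11,0],"roll": 0},{"linear": [0.33,0.095,-0.01],"roll": 0},{"linear": [0.13,0.04,0],"roll": 0},{"linear": [0,0,0],"roll": 0}])

```text
time: 39.48
tcp_pos: [0.5342, -0.099, 0.052]
eef_rot: [-0.141, 0.99, 0.0, 0.0]
wrist_force: [-0.6, 0.4, -3.3]
grip_width: 0.249
gripper_force: 54.5
```

Request:
apply_moves(motion=[{"linear": [0.048,0.014,0],"roll": 0},{"linear": [0.024,0.007,0],"roll": 0},{"linear": [0.024,0.007,0],"roll": 0},{"linear": [0.024,0.007,0],"roll": 0},{"linear": [0.024,0.007,0],"roll": 0},{"linear": [0.024,0.007,0],"roll": 0},{"linear": [0.024,0.007,0.01],"roll": 0},{"linear": [0.024,0.007,0.01],"roll": 0},{"linear": [0.024,0.007,0],"roll": 0},{"linear": [0.024,0.007,0],"roll": 0},{"linear": [0,0,0],"roll": 0}])

```text
time: 40.85
tcp_pos: [0.5402, -0.0979, 0.052]
eef_rot: [-0.14, 0.99, 0.0, -0.005]
wrist_force: [-7.5, -3.7, 1.0]
grip_width: 0.246
gripper_force: 54.5
```

```bash
python3 avg.py
```

```text
t 40.85 fix mm [-18.76 -59.41  52.04] F fix [-8.26 -1.4   0.97] yaw 16.045648016117468
avg F [-8.24 -0.95  0.91] p 6.78
```

Request:
apply_moves(motion=[{"linear": [0.024,0.007,0],"roll": 0},{"linear": [0.024,0.007,0],"roll": 0},{"linear": [0.02,0.006,0],"roll": 0},{"linear": [0,0,0],"roll": 0}])

```text
time: 41.45
tcp_pos: [0.541, -0.0976, 0.052]
eef_rot: [-0.139, 0.99, 0.0, -0.007]
wrist_force: [-10.1, -4.6, 3.7]
grip_width: 0.247
gripper_force: 54.5
```

```bash
python3 avg.py
```

```text
t 41.45 fix mm [-17.86 -59.4   51.96] F fix [-11.03  -1.51   3.66] yaw 16.028290829771365
avg F [-10.72  -0.34   3.51] p 7.44
```

Request:
apply_moves(motion=[{"linear": [-0.58,-0.17,0],"roll": 0},{"linear": [-0.59,-0.175,0],"roll": 0},{"linear": [-0.27,0.93,0],"roll": 0},{"linear": [-0.28,0.94,0],"roll": 0},{"linear": [-0.28,0.94,-0.01],"roll": 0},{"linear": [0.39,0.115,-0.01],"roll": 0},{"linear": [0.36,0.105,-0.01],"roll": 0},{"linear": [0.16,0.05,0],"roll": 0},{"linear": [0,0,0],"roll": 0}])

```text
time: 42.68
tcp_pos: [0.5042, 0.0128, 0.0514]
eef_rot: [-0.139, 0.99, 0.0, -0.0]
wrist_force: [-1.1, -0.5, -2.5]
grip_width: 0.251
gripper_force: 54.5
```

Request:
apply_moves(motion=[{"linear": [0.048,0.014,0],"roll": 0},{"linear": [0.024,0.007,0],"roll": 0},{"linear": [0.024,0.007,0],"roll": 0},{"linear": [0.024,0.007,0],"roll": 0},{"linear": [0.024,0.007,0],"roll": 0},{"linear": [0.024,0.007,0],"roll": 0},{"linear": [0.024,0.007,0.01],"roll": 0},{"linear": [0.024,0.007,0.01],"roll": 0},{"linear": [0.024,0.007,0],"roll": 0},{"linear": [0.024,0.007,0],"roll": 0},{"linear": [0,0,0],"roll": 0}])

```text
time: 44.05
tcp_pos: [0.51, 0.0152, 0.0514]
eef_rot: [-0.139, 0.99, -0.0, -0.005]
wrist_force: [-7.9, -1.2, 0.6]
grip_width: 0.247
gripper_force: 54.5
```

```bash
python3 avg.py; python3 shift.py | grep R
```

```text
t 44.05 fix mm [-15.62  57.61  51.39] F fix [-7.93  1.06  0.6 ] yaw 16.03609947293513
avg F [-7.88  0.89 -0.68] p 10.03
R [364. 221.] px/mm [ 0.06 -0.25] (array([ 0.09, -1.82], dtype=float32), 0.984)
```

Request:
apply_moves(motion=[{"linear": [0.024,0.007,0],"roll": 0},{"linear": [0.024,0.007,0],"roll": 0},{"linear": [0.024,0.007,0.01],"roll": 0},{"linear": [0,0,0],"roll": 0}])

```text
time: 44.7
tcp_pos: [0.511, 0.0155, 0.0513]
eef_rot: [-0.139, 0.99, -0.001, -0.007]
wrist_force: [-10.1, -1.2, 1.0]
grip_width: 0.25
gripper_force: 54.5
```

```bash
python3 avg.py
```

```text
t 44.7 fix mm [-14.52  57.62  51.34] F fix [-10.     1.75   0.99] yaw 16.009549887454533
avg F [-10.3    1.93   1.25] p 10.81
```

Request:
apply_moves(motion=[{"linear": [-0.62,-0.185,0],"roll": 0},{"linear": [-0.63,-0.185,0],"roll": 0},{"linear": [0.27,-0.93,0],"roll": 0},{"linear": [0.28,-0.94,0],"roll": 0},{"linear": [0.28,-0.94,0],"roll": 0},{"linear": [0.38,0.11,0],"roll": 0},{"linear": [0.36,0.105,-0.02],"roll": 0},{"linear": [0.135,0.045,0],"roll": 0},{"linear": [0,0,0],"roll": 0}])

```text
time: 45.92
tcp_pos: [0.5355, -0.0986, 0.052]
eef_rot: [-0.141, 0.99, 0.0, 0.0]
wrist_force: [-0.9, -0.4, -2.8]
grip_width: 0.248
gripper_force: 54.5
```

Request:
apply_moves(motion=[{"linear": [0.048,0.014,0],"roll": 0},{"linear": [0.024,0.007,0],"roll": 0},{"linear": [0.024,0.007,0],"roll": 0},{"linear": [0.024,0.007,0],"roll": 0},{"linear": [0.024,0.007,0],"roll": 0},{"linear": [0.024,0.007,0],"roll": 0},{"linear": [0.024,0.007,0.01],"roll": 0},{"linear": [0.024,0.007,0.01],"roll": 0},{"linear": [0.024,0.007,0],"roll": 0},{"linear": [0.024,0.007,0],"roll": 0},{"linear": [0,0,0],"roll": 0}])

```text
time: 47.3
tcp_pos: [0.5416, -0.0975, 0.052]
eef_rot: [-0.14, 0.99, 0.0, -0.005]
wrist_force: [-8.3, -2.9, 1.0]
grip_width: 0.249
gripper_force: 54.5
```

```bash
python3 avg.py
```

```text
t 47.3 fix mm [-17.31 -59.41  52.04] F fix [-8.8  -0.42  0.97] yaw 16.044437910560404
avg F [-8.43 -1.21  1.82] p 8.24
```

Request:
apply_moves(motion=[{"linear": [0.024,0.007,0],"roll": 0},{"linear": [0.024,0.007,0],"roll": 0},{"linear": [0.02,0.006,0],"roll": 0},{"linear": [0,0,0],"roll": 0}])

```text
time: 47.9
tcp_pos: [0.5425, -0.0972, 0.052]
eef_rot: [-0.139, 0.99, 0.0, -0.007]
wrist_force: [-9.8, -3.2, 3.0]
grip_width: 0.25
gripper_force: 54.5
```

```bash
python3 avg.py
```

```text
t 47.9 fix mm [-16.37 -59.36  51.96] F fix [-10.32  -0.32   3.04] yaw 16.031619686049392
avg F [-11.48  -0.09   3.91] p 8.84
```

Request:
apply_moves(motion=[{"linear": [-0.6,-0.18,0],"roll": 0},{"linear": [-0.61,-0.18,0],"roll": 0},{"linear": [0,0,0.4],"roll": 0},{"linear": [0.21,-0.74,0.2],"roll": -0.4},{"linear": [0.21,-0.74,0],"roll": -0.4},{"linear": [0.21,-0.74,0],"roll": -0.4},{"linear": [0.21,-0.74,0],"roll": -0.4},{"linear": [0,0,0],"roll": 0},{"linear": [0,0,0],"roll": 0}])

```text
time: 49.12
tcp_pos: [0.5339, -0.2282, 0.0767]
eef_rot: [-0.001, 1.0, 0.0, 0.0]
wrist_force: [0.2, -0.1, -3.4]
grip_width: 0.252
gripper_force: 54.5
```

```bash
python3 shift.py; python3 - <<'E'
from rig import eyes
from h import *
a=eyes.snapshot("top");b=eyes.snapshot("scene");cv2.imwrite("pics/e.png",np.hstack([crop(a,285,155,90,75,4),crop(b,295,175,110,75,4)]))
E
```

```text
t 49.125 fix mm [ -61.75 -182.55   76.75] F fix [ 0.16 -0.18 -3.38] yaw 0.10738364261666862
L [309. 214.] px/mm [ 0.1  -0.24] (array([ 1.04, -2.66], dtype=float32), 0.987)
R [364. 221.] px/mm [ 0.06 -0.25] None
block [335. 225.] px/mm [ 0.08 -0.25] (array([-0.04,  0.49], dtype=float32), 0.724)
```

View pics/e.png

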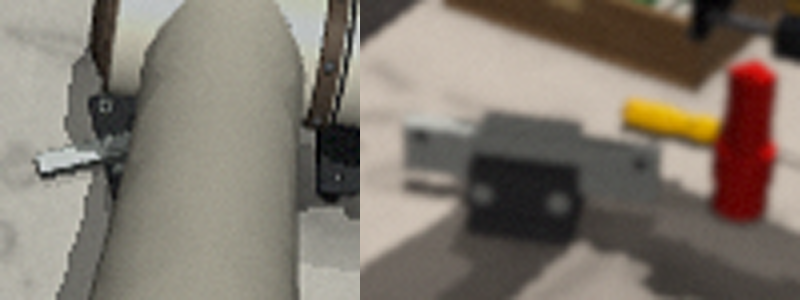

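The plate's left end has moved about 10.8 mm by image, agreeing with the felt estimate, and the right end about 8.8 mm. Both bores are therefore more than 9 mm off. Now I'll set the mallet down.

Request:
apply_moves(motion=[{"linear": [0,0,-0.35],"roll": 0},{"linear": [0,0,-0.25],"roll": 0},{"linear": [0,0,-0.05],"roll": 0},{"linear": [0,0,-0.03],"roll": 0},{"linear": [0,0,0],"roll": 0}])

```text
time: 49.9
tcp_pos: [0.5339, -0.2286, 0.0499]
eef_rot: [-0.001, 1.0, -0.0, 0.0]
wrist_force: [0.5, 0.5, -2.2]
grip_width: 0.243
gripper_force: 54.5
```

Request:
apply_moves(motion=[{"linear": [0,0,-0.02],"roll": 0},{"linear": [0,0,-0.015],"roll": 0},{"linear": [0,0,0],"roll": 0}])

```text
time: 50.28
tcp_pos: [0.5336, -0.2285, 0.0484]
eef_rot: [-0.001, 1.0, 0.0, 0.0]
wrist_force: [-0.5, 0.6, -2.5]
grip_width: 0.248
gripper_force: 54.5
```

Request:
apply_moves(motion=[{"linear": [0,0,-0.02],"roll": 0},{"linear": [0,0,-0.01],"roll": 0},{"linear": [0,0,0],"roll": 0}])

```text
time: 50.65
tcp_pos: [0.5338, -0.2285, 0.0477]
eef_rot: [-0.001, 1.0, -0.0, 0.0]
wrist_force: [-0.9, 0.7, 0.9]
grip_width: 0.246
gripper_force: 54.5
```

Request:
apply_moves(motion=[{"linear": [0,0,-0.02],"roll": 0},{"linear": [0,0,0],"roll": 0}])

```text
time: 50.9
tcp_pos: [0.5339, -0.2286, 0.0476]
eef_rot: [-0.001, 1.0, -0.0, 0.0]
wrist_force: [-3.0, 2.2, 5.7]
grip_width: 0.244
gripper_force: 54.5
```

The mallet is on the table. I'll release to the partial opening and then rise.

Request:
apply_moves(motion=[{"linear": [0,0,0],"roll": 0},{"linear": [0,0,0],"roll": 0},{"linear": [0,0,0],"roll": 0},{"linear": [0,0,0],"roll": 0}], grip=0.4)

```text
time: 51.4
tcp_pos: [0.5336, -0.2285, 0.0462]
eef_rot: [-0.001, 1.0, -0.0, -0.0]
wrist_force: [0.0, 0.4, 0.3]
grip_width: 0.568
gripper_force: 0.0
```

Request:
apply_moves(motion=[{"linear": [0,0,0.3],"roll": 0},{"linear": [0,0,0.7],"roll": 0},{"linear": [0,0,0.9],"roll": 0},{"linear": [0,0,0.9],"roll": 0},{"linear": [0,-0.9,0.8],"roll": 0},{"linear": [-0.5,-0.9,0],"roll": 0},{"linear": [-0.5,-0.9,0],"roll": 0},{"linear": [-0.5,-0.9,0],"roll": 0},{"linear": [-0.5,-0.9,0],"roll": 0},{"linear": [-0.5,-0.9,0],"roll": 0},{"linear": [0,0,0],"roll": 0}])

```text
time: 52.78
tcp_pos: [0.4322, -0.4465, 0.191]
eef_rot: [0.001, 1.0, -0.0, 0.0]
wrist_force: [0.4, 1.4, -0.2]
grip_width: 0.598
gripper_force: 0.0
```

```bash
python3 shift.py; python3 - <<'E'
from rig import eyes
from h import *
a=eyes.snapshot("top");A0=cv2.imread("pics/top0.png")
T=a["img"];cv2.imwrite("pics/f.png",np.vstack([crop(a,285,150,150,85,5)]))
# mallet wood blob before/after
for im in(A0,T):
    s=im[182:212,380:410].astype(int);m=(s[...,2]-s[...,0]>40);v,u=np.nonzero(m);print(len(u),u.mean()+380,v.mean()+182)
E
```

```text
t 52.775 fix mm [-221.35 -363.03  190.96] F fix [ 0.78  1.21 -0.19] yaw -0.12011971154922055
L [309. 214.] px/mm [ 0.1  -0.24] (array([ 1.06, -2.69], dtype=float32), 0.991)
R [364. 221.] px/mm [ 0.06 -0.25] (array([ 0.06, -2.2 ], dtype=float32), 0.927)
block [335. 225.] px/mm [ 0.08 -0.25] (array([0.  , 0.01], dtype=float32), 0.997)
45 395.2 194.6888888888889
36 395.25 195.08333333333334
```

The plate has moved 10.8 mm at the left end and 8.8 mm at the right. The mallet's handle blob is back where it started, so it stands upright. Handing in.

```bash
python3 -c "
from rig import job
print(job.sign_off())"
```

```text
the job is handed in; nothing more can be done
None
```

The plate came off both pins with the left end moved about 10.8 mm and the right about 8.8 mm. The averaged force peaked at about 12.3 N, with one noisy single reading of 13.2 N. The mallet is back upright at its starting spot, and the job was handed in at about 53 s.

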